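# Hang a loaded parts bin on two headed pegs

### The job

Hang the open parts bin on the two headed pegs of the stand by the keyholes in its back plate: both peg heads go through the wide lower windows, then the bin comes down until the pegs carry it at the top of the narrow slots. The peg plate is clamped at a different height each time, so find that height by touch or by eye before you hang the bin. Work gently against the stand, keep the relay and the heat sink in the bin, and leave the board, the bottle and the spool where they are.

Things in the scene. Friction and masses are not known exactly. Their poses are not given: they have to be found in the camera images.
- bin: open grey parts bin, about 0.2 kg, on the bench; origin: underside, z up, +x towards its steel back plate. Box x -60..40 mm (front lip to -63), 56 mm wide (y), walls 3 mm thick, 45 mm high (front 36). Back plate: x 40..44, y -66..66, z 0..56, one keyhole in each ear, and a notch 24 mm wide from z 38 up, open at the top, in its middle
- bin_grip (a point): point between the bin's side walls, at (-10, 0, 35) mm in the bin's frame, near its balance point: grip here across the bin's y
- bin_window (a point): point on the rear face of the back plate, at (44, 0, 21) mm in the bin's frame, midway between the two keyhole windows and level with their middles. Windows: centred at y +46 and -46 mm, 20 mm wide, from z 11 to 31; above, z 31..36, each narrows to a slot
- bin_slots (a point): point on the rear face of the back plate, at (44, 0, 43) mm in the bin's frame, midway between the two narrow slots (10 mm wide, ending at z 46): the line of the peg axes lies here when the bin hangs
- stand: fixed peg stand; origin on the bench under the peg plate's front face, z up, -x is the side to hang on. Base 120 x 236 x 10 mm (x -50..70); 12 mm posts at x 13, y +-96, tops at z 188. Between them a dark upright peg plate, 168 mm wide, x 0..6, from 50 mm below the peg axes to 36 mm above: its flat top edge can be touched from above
- stand_face (a point): point at (0, 0, 100) mm in the stand's frame, in the plane of the peg plate's front face. It does not move with the peg plate: the plate is clamped so that the peg axes lie anywhere from 100 to 145 mm above the bench, which is not measured and must be found. The plate's clamps hold some 40 N
- stand_axis (a point): point at (0, 0, 0) mm in the stand's frame, below the pegs. Pegs: at y +46 and -46 mm, towards -x, neck 6 mm across and 7.5 mm long, then a head 14 mm across and 4 mm thick (x -7.5..-11.5). A stop stud, 8 mm across, 8 mm long, at y 0, 28 mm above the peg axes, passes through the notch in the bin's plate
- relay_part: small black box-shaped relay, 26 x 46 x 16 mm, lying in the bin; origin at the centre of its underside
- heat_sink_part: finned grey heat sink, 30 x 34 x 15 mm, lying in the bin; origin at the centre of its underside
- circuit_board: bystander: circuit board 113 x 142 x 26 mm lying on the bench; origin at the centre of its underside
- flux_bottle: bystander: dropper bottle 35 mm across, 94 mm tall; origin at the centre of its underside
- spool: bystander: spool of wire 77 x 52 x 36 mm standing on its flange; origin at the underside
There are look-alikes about, which are no part of the job. Of the things that look like the heat_sink_part, the smaller one is meant.

How it is judged:
At the end, for the whole second after the job is handed in: Bin hung on both pegs: slot point 6.5 mm before to 3 mm behind the peg plate's face, within 6 mm of its middle, 88 to 160 mm up; upright and square to the stand within 0.2 rad, at rest (0.02 m/s), released, relay and heat sink inside (x of bin_slots in the frame of stand between -0.0065 and 0.003 m and y of bin_slots in the frame of stand between -0.006 and 0.006 m and height (world z) of bin_slots between 0.088 and 0.16 m and angle between bin's own z axis and vertical below 0.2 rad and angle between the x axis of bin and the x axis of stand, either way round below 0.2 rad and linear speed of bin below 0.02 m/s and contact force between bin and the fingers below 0.1 N and x of relay_part in the frame of bin between -0.058 and 0.042 m and y of relay_part in the frame of bin between -0.027 and 0.027 m and z of relay_part in the frame of bin between -0.002 and 0.045 m and x of heat_sink_part in the frame of bin between -0.058 and 0.042 m and y of heat_sink_part in the frame of bin between -0.027 and 0.027 m and z of heat_sink_part in the frame of bin between -0.002 and 0.045 m); the robot touches nothing.
It fails at once if the stand is pushed with more than 40 N (contact force between stand and anything else above 40 N).
It fails at once if the board, the bottle or the spool is moved more than 25 mm (distance of any of circuit_board, flux_bottle, spool from where it was at the start of the episode above 0.025 m).
It also fails if it takes over 56 s, if anything falls off the work surface, if the arm or the gripper's body presses on something with over 40 N, if the wrist force passes 120 N, or if a joint passes its speed limit or range.

### The arm

A 6-joint arm with a two-finger parallel gripper is mounted at the origin on a cart in front of the work surface, level with it; the furniture and walls round the work are solid. World frame = base frame: x ahead of the robot, y to its left, z up, the work surface at z = 0. Lengths are in m, angles in rad, forces in N, time in s.
With the tool pointing down it reaches from about 0.375 to 0.975 m from the base axis. Payload 3.8 kg.
Tool frame: the origin (TCP) lies at the very end of the fingers, on their centre line; the grasp point (between the pads) lies 19 mm behind it; z points along the fingers, y is the line along which they close (so a half turn about z gives the same grasp; the last joint's range is limited). The gripper opens to 85 mm and grips with 20 to 120 N. Pads are 22 mm wide; open, the fingers measure 114 mm over their backs; the gripper's body (76 mm by 85 mm) begins 54 mm behind the grasp point. The pads swing forward as they close: fully open they stand 13 mm farther back than shut.
Start: joints at [-1.286, 0.264, 1.604, -0, 1.274, -0.037], TCP at [0.213, -0.64, 0.231] pointing down, gripper open.
Joint ranges: [-2.63, 2.63], [-0.94, 2.18], [0.31, 2.57], [-1.31, 4.45], [0, 2.66], [-2.55, 2.55]. Speed limits (rad/s): [2.57, 2.57, 3.14, 3.14, 3.14, 3.14].

### API

Orientations are given as a rotation vector (axis times angle).
In Python, from workcell import bot, vision gives the robot as it stands. The module is installed in compiled form; this text tells all that it offers.
- The arm moves only by the tool play_rows, never from a script. Its argument "moves" is a list that holds one entry, the list of rows, each a list of 7 numbers: the turn, a rotation vector about the tool's x, y, z as a fraction of full scale, then the shift along the tool's x, y, z as a fraction of full scale, then the finger opening in mm, from 0 to 85.4. In form: [[[ax, ay, az, x, y, z, jaw], ...]]. A call has 1 to 5 rows; each row shifts and turns the commanded pose from where the row before left it, along the tool's axes as they then stand; what a row does not reach is not made up. Full scale, the value 1, is 0.1 m for a shift and 0.5 rad for a turn. A row lasts 1/12 s, in which the tool goes at most 41.7 mm and 7.16 degrees, less where a joint would pass 70% of its speed; a pose out of reach is approached as far as the arm can. A call with a number of a shift or a turn outside -1 to 1 is refused whole. A call with a gripper value outside its range is refused whole. The fingers move at their own pace and stop on an object; "newtons" is the grip in N (left out, the last holds). Time passes only in rows, so rows that do not move let the fingers close. It gives the time, the measured TCP pose, the force, the opening and the grip force at its end, in the units of the state.
- bot.read_state(): the state, without advancing time (a new reading comes with each control period).
- vision.read_camera(name): name is "side" or "top" or "wrist"; returns a dict with "image" (384x512x3 uint8, red, green, blue), "depth" (384x512 float32, m along the optical axis (not along the pixel's ray), 0 where there is no reading), "K" (3x3 intrinsics, pixels), "dist" ([k1, k2, p1, p2, k3] as OpenCV has them; the pictures are not rectified), "R" (3x3) and "t" (3): a world point X has camera coordinates R X + t. Camera axes: x right, y down, z forward; pixel columns grow to the right and rows downward; lengths in m; the calibration is good to about 2 mm. A picture is of the moment at which its call begins.
- bot.finish_job(): hands the job in; it is judged then, once.
The state is a dict: "time": time; "q": joint angles; "joint_vel": joint speeds; "joint_torque": joint torques, N m; "tool_pos": TCP position; "tcp_rot": TCP orientation; "wrist_force": force on the tool from outside, world axes, zero at the start; "torque": the same for the moment, N m; "width": opening from 0.0 (shut) to 1.0 (fully open); "grip_force": force on a finger pad.
Only numpy, scipy, OpenCV 4.12 (cv2) and the standard library are available. Lean on these libraries where they do the work, as an engineer would, in place of code of your own. Each camera call takes 0.05 s, during which the arm holds its last target. There are 200 camera calls.

## Working session

There is one attempt and no reset: what is moved stays moved. The work goes in short steps, Python scripts to look and compute and a tool call to move; the robot and the scene stay as the last step left them, time stands still between calls to the robot, and variables do not carry over. Pictures are saved under pics/ and viewed, at most 13 in all, crops included, and the job is handed in when it is done.

Besides the shell and the picture viewer there is one more tool, called after "Call:" as name(argument=value, ...), one argument or row to a line, values as JSON. play_rows: Moves the arm, as the interface text tells. Its arguments: {"type":"object","properties":{"moves":{"type":"array","items":{"type":"array","items":{"type":"array","items":{"type":"number"}}}},"newtons":{"type":"number"}},"required":["moves"]}

```bash
mkdir -p pics
cat > h.py <<'E'
import numpy as np,cv2,pickle
from workcell import bot,vision
def grab(n):
    c=vision.read_camera(n); pickle.dump(c,open(f'{n}.pkl','wb')); return c
def load(n): return pickle.load(open(f'{n}.pkl','rb'))
def cloud(c):
    h,w=c['depth'].shape
    uv=np.stack(np.meshgrid(np.arange(w),np.arange(h)),-1).reshape(-1,1,2).astype(np.float32)
    n=cv2.undistortPoints(uv,c['K'],np.array(c['dist'])).reshape(h,w,2)
    d=c['depth']; P=np.dstack([n*d[...,None],d])
    X=(P-c['t'])@np.array(c['R']); X[d==0]=np.nan
    return X
def save(n,img,box=None,s=1):
    if box: img=img[box[1]:box[3],box[0]:box[2]]
    cv2.imwrite(f'pics/{n}.png',cv2.resize(img[...,::-1],None,fx=s,fy=s,interpolation=cv2.INTER_CUBIC))
E
python3 - <<'E'
from h import *
s=bot.read_state();print(s)
a=[grab(n) for n in('top','side')]
save('top0',a[0]['image'],s=1.5);save('side0',a[1]['image'],s=1.5)
for c in a: print(c['K'],-np.array(c['R']).T@c['t'])
E
```

```text
{'time': 0.0, 'q': array([-1.28589225e+00,  2.64768983e-01,  1.60539015e+00, -3.45488559e-05,
        1.27371415e+00, -3.68784117e-02]), 'joint_vel': array([-0.00028724,  0.00023227, -0.00143074, -0.00079189,  0.00025096,
       -0.00027832]), 'joint_torque': array([-9.63925195e-04, -5.15116310e+01, -3.67314005e+01, -1.70903159e-04,
        1.27776770e-02,  1.69697199e-05]), 'tool_pos': array([ 0.21326584, -0.63963864,  0.22994265]), 'tcp_rot': array([-3.09878623e+00, -5.02930699e-01,  4.94245826e-04]), 'wrist_force': array([ 0.15987183, -0.43366082, -0.81754662]), 'torque': array([0.02936322, 0.03312136, 0.00100175]), 'grip_force': 0.0, 'width': 1.0009202477281827}
[[432.42025088   0.         261.48832096]
 [  0.         432.42025088 200.07993984]
 [  0.           0.           1.        ]] [0.47536125 0.08518125 1.32579379]
[[405.0216092    0.         246.49612087]
 [  0.         405.0216092  190.68342864]
 [  0.           0.           1.        ]] [0.55317555 1.05894746 0.64428792]
```

View pics/top0.png

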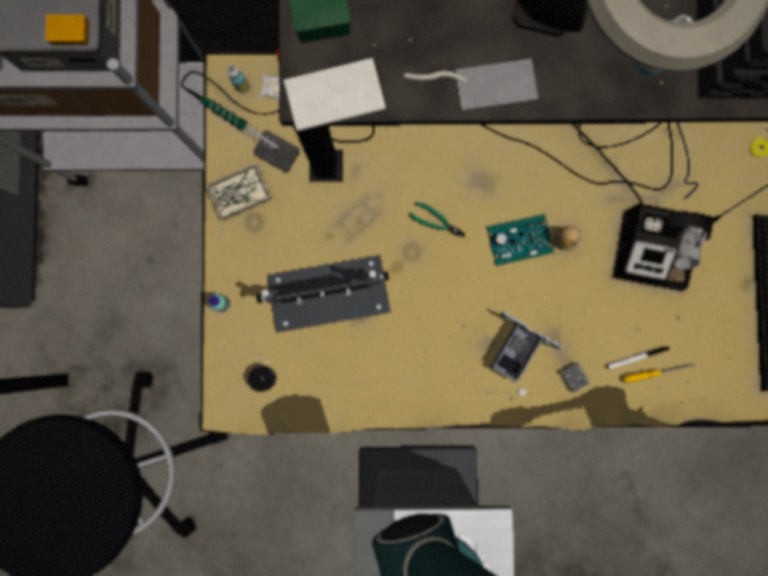

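View pics/side0.png

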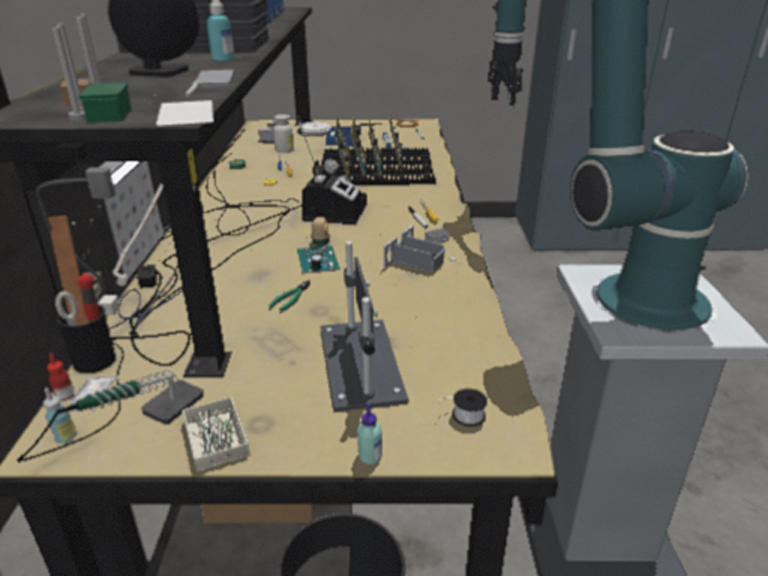

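The top view shows the stand at (328,290), the bin at (517,348) with its back plate to the upper right, the board at (520,240), and the spool at (261,377). The bottle is at (218,302). There are two heat-sink-like things: a grey block on the bench at (573,376), and one inside the bin near (517,345). The small one in the bin should be the one meant, so I'll check it in an enlarged crop along with the clouds.

Run:
```python
from h import *
t=load('top');s=load('side')
A=cv2.resize(t['image'][195:270,315:405],(540,450),interpolation=cv2.INTER_CUBIC)
B=cv2.resize(t['image'][165:225,165:270],(788,450),interpolation=cv2.INTER_CUBIC)
C=cv2.resize(s['image'][150:275,205:275],(252,450),interpolation=cv2.INTER_CUBIC)
cv2.imwrite('pics/crop.png',cv2.resize(np.hstack([A,C]),(792,450))[...,::-1]); cv2.imwrite('pics/crop2.png',B[...,::-1])
X=cloud(t)
# stand: points in region above bench
def reg(X,b,z0,z1):
    m=(X[...,0]>b[0])&(X[...,0]<b[1])&(X[...,1]>b[2])&(X[...,1]<b[3])&(X[...,2]>z0)&(X[...,2]<z1); return m
print('bench z',np.nanmedian(X[180:240,140:170,2]), X[193,218],X[232,344],X[250,382])
for nm,XX in(('top',X),('side',cloud(s))):
    c=X[193,218]
    b=(c[0]-.15,c[0]+.15,c[1]-.2,c[1]+.2)
    for z0,z1 in((.006,.016),(.03,.09),(.09,.13),(.13,.16),(.16,.18),(.18,.2)):
        m=reg(XX,b,z0,z1);P=XX[m]
        if len(P)>3:
            r=cv2.minAreaRect((P[:,:2]*1000).astype(np.float32)); print(nm,z0,len(P),np.round(r[0],1),np.round(r[1],1),round(r[2],1),P[:,2].max().round(4))
    c=X[232,344];b=(c[0]-.1,c[0]+.1,c[1]-.08,c[1]+.1)
    for z0,z1 in((.006,.03),(.03,.041),(.041,.05),(.05,.06)):
        m=reg(XX,b,z0,z1);P=XX[m]
        if len(P)>3:
            r=cv2.minAreaRect((P[:,:2]*1000).astype(np.float32)); print(nm,'bin',z0,len(P),np.round(r[0],1),np.round(r[1],1),round(r[2],1),P[:,2].max().round(4))
```

```text
bench z -0.00029689164016394976 [0.57758399 0.19307634 0.16965967] [ 0.4700606  -0.17283064  0.01735477] [ 0.41555136 -0.28400212  0.02403401]
top 0.006 2334 [579.3 192.1] [395.9 297.5] 89.5 0.016
top 0.03 43 [544.5 253. ] [ 90.5 300.5] 37.6 0.0899
top 0.09 213 [579.6 205.4] [ 33.2 248.8] 9.2 0.1297
top 0.13 114 [574.5 202.7] [ 24.8 195.7] 7.9 0.1597
top 0.16 159 [576.9 204.1] [ 19.6 199.1] 9.1 0.1797
top 0.18 33 [586.2 206.2] [ 10.  202.1] 9.9 0.1914
top bin 0.006 411 [ 470.5 -163.5] [191.7 178.2] 0.9 0.03
top bin 0.03 115 [ 461.8 -171. ] [126.9 107. ] 56.6 0.0408
top bin 0.041 80 [ 465.  -173.1] [126.   97.9] 55.6 0.05
top bin 0.05 56 [ 506.  -195.3] [109.3  67.4] 27.0 0.0597
side 0.006 2270 [596.2 185.9] [170.4 449. ] 23.6 0.016
side 0.03 248 [547.1 262.3] [106.3 306.8] 39.4 0.0898
side 0.09 302 [580.6 210.8] [ 34.5 248.5] 9.7 0.1298
side 0.13 193 [577.8 211.5] [ 29.8 199.7] 9.9 0.16
side 0.16 166 [579.8 212.1] [ 26.1 200.4] 9.3 0.1794
side 0.18 52 [588.1 211.2] [ 11.1 205.9] 9.8 0.1897
side bin 0.006 328 [ 465.7 -165. ] [129.3 106.9] 56.8 0.03
side bin 0.03 216 [ 461.7 -169.8] [127.7 108.8] 60.5 0.041
side bin 0.041 108 [ 464.7 -171.9] [128.4 104.1] 61.5 0.0499
side bin 0.05 41 [ 505.9 -195.6] [129.1   6.7] 59.0 0.057
```

View pics/crop.png

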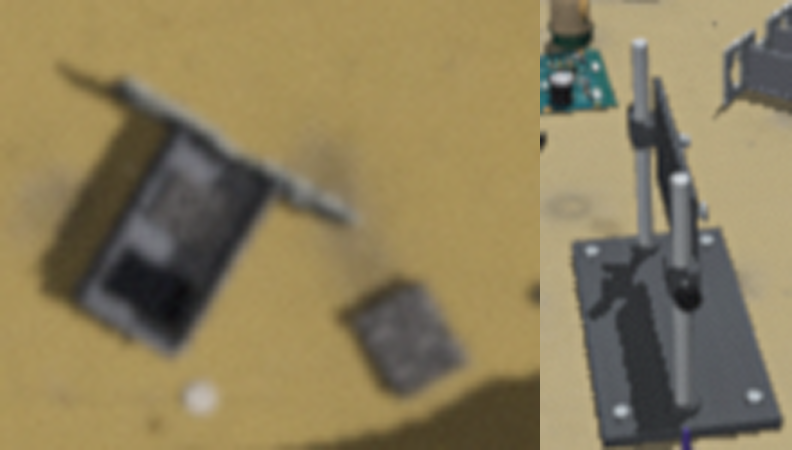

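View pics/crop2.png

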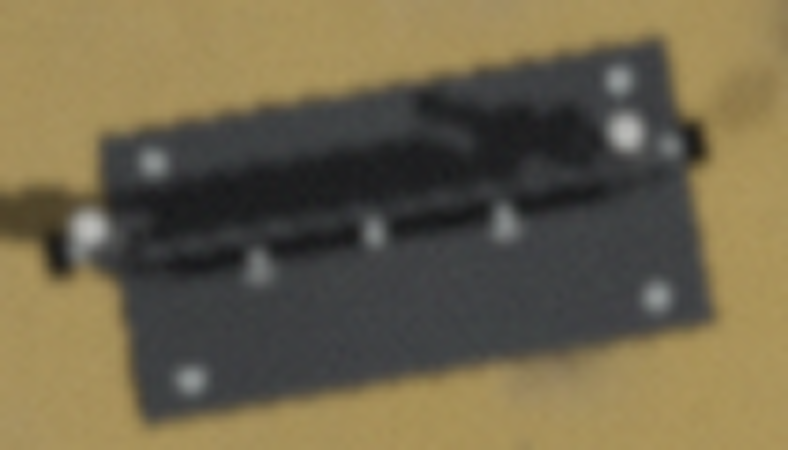

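The crop shows the finned heat sink in the bin at crop (185,215) and the relay at (150,285). The bench block at (400,335) is larger and is the look-alike. The heads are at crop2 (258,265) and (505,220), the stud at (375,232), and the post tops at (90,228) and (627,133), so the pegs face the robot.

```bash
cat >> h.py <<'E'
from scipy.spatial.transform import Rotation as Ro
def ray(c,uv,z):
    n=cv2.undistortPoints(np.array(uv,np.float32).reshape(-1,1,2),c['K'],np.array(c['dist'])).reshape(-1,2)
    R=np.array(c['R']);o=-R.T@c['t'];d=np.c_[n,np.ones(len(n))]@R
    return o+d*((z-o[2])/d[:,2])[:,None]
def proj(c,X):
    return cv2.projectPoints(np.array(X,float).reshape(-1,1,3),cv2.Rodrigues(np.array(c['R']))[0],np.array(c['t'],float),c['K'],np.array(c['dist']))[0].reshape(-1,2)
def go(pos,yaw=None):
    "delta to target with tool down; yaw: world angle of tool y axis (mod pi), in row units, rotation first then shift"
    s=bot.read_state();R=Ro.from_rotvec(s['tcp_rot']).as_matrix()
    Rt=R
    if yaw is not None:
        y0=np.arctan2(R[1,1],R[0,1]);d=(yaw-y0+np.pi/2)%np.pi-np.pi/2
        y=np.array([np.cos(y0+d),np.sin(y0+d),0]);z=np.array([0,0,-1.]);Rt=np.c_[np.cross(y,z),y,z]
    w=Ro.from_matrix(R.T@Rt).as_rotvec()
    print('turn(units)',np.round(w/.5,3),'shift before-turn axes',np.round(R.T@(np.array(pos)-s['tool_pos'])/.1,3),'after-turn axes',np.round(Rt.T@(np.array(pos)-s['tool_pos'])/.1,3),'q',np.round(s['q'],2))
E
python3 - <<'E'
from h import *
t=load('top');s=load('side')
X=cloud(t);Y=cloud(s)
# circle-ish bright posts
g=cv2.cvtColor(t['image'],cv2.COLOR_RGB2GRAY).astype(float)
def cen(u,v,r=3,thr=130):
    ys,xs=np.mgrid[int(v)-r:int(v)+r+1,int(u)-r:int(u)+r+1];w=np.clip(g[ys,xs]-thr,0,None);return (xs*w).sum()/w.sum(),(ys*w).sum()/w.sum()
f=lambda a,b:(165+a/7.5-.43,165+b/7.5-.43)
pp=[cen(*f(90,228)),cen(*f(627,133))];print(pp)
P=ray(t,pp,.188);print('posts',P[:,:2]);d=P[0]-P[1];print('len',np.linalg.norm(d[:2]),'yaw',np.arctan2(-d[0],d[1]))
yaw=np.arctan2(-d[0],d[1]);ex=np.array([np.cos(yaw),np.sin(yaw)]);ey=np.array([-ex[1],ex[0]])
o=P[:,:2].mean(0)-.013*ex;print('stand o',o,'yaw',yaw)
for nm,W in(('top',X),('side',Y)):
    L=np.dstack([(W[...,:2]-o)@ex,(W[...,:2]-o)@ey,W[...,2]])
    m=(abs(L[...,1])<.075)&(L[...,0]>-.008)&(L[...,0]<.014)&(L[...,2]>.06)
    z=L[m][:,2];print(nm,'plate top',len(z),np.percentile(z,[50,80,90,95,99]).round(4))
    m2=m&(L[...,2]<.25)&(L[...,2]>np.percentile(z,99)-.03);print(' x',np.percentile(L[m2][:,0],[5,25,50,75,95]).round(4))
    m=(abs(abs(L[...,1])-.046)<.012)&(L[...,0]<-.006)&(L[...,0]>-.014)&(L[...,2]>.06)
    if m.sum():print(' heads',m.sum(),L[m].min(0),L[m].max(0),np.median(L[m],0))
A=lambda a,b:(315+a/6-.42,195+b/6-.42)
print('bin plate ends z56',ray(t,[A(122,85),A(352,218)],.056))
print('box rim corners z45 (rearL,rearR)',ray(t,[A(175,130),A(275,178)],.045),'front z36',ray(t,[A(78,295),A(172,352)],.036))
for nm,W in(('top',X),('side',Y)):
    m=(W[...,0]>.42)&(W[...,0]<.56)&(W[...,1]<-.1)&(W[...,1]>-.28)&(W[...,2]>.048)&(W[...,2]<.06)
    Q=W[m];
    for k in range(3):
        v=cv2.fitLine(Q[:,:2].astype(np.float32),cv2.DIST_HUBER,0,1e-4,1e-4).ravel();r=(Q[:,:2]-v[2:])@[-v[1],v[0]];Q=Q[abs(r)<.006]
    a=(Q[:,:2]-v[2:])@v[:2];print(nm,'plate line',len(Q),v[:2],'mid',v[2:]+v[:2]*(a.min()+a.max())/2,'len',np.ptp(a))
go([.575,.2,.23])
E
```

```text
[(np.float64(176.40092165898616), np.float64(195.03917050691246)), (np.float64(248.01643835616437), np.float64(182.1917808219178))]
posts [[0.5713639  0.30081441]
 [0.60407682 0.11202052]]
len 0.1916070621316576 yaw 0.17156968274914197
stand o [0.57491123 0.20419798] yaw 0.17156968274914197
top plate top 284 [0.1586 0.1657 0.1671 0.1679 0.1694]
 x [-0.0012 -0.0006  0.0008  0.0029  0.0048]
 heads 18 [-0.01214978 -0.05110285  0.12522618] [-0.00729504  0.05236805  0.1412775 ] [-0.0100329  -0.04064524  0.13441064]
side plate top 220 [0.1512 0.1657 0.1664 0.1669 0.1673]
 x [-0.0035  0.0029  0.0058  0.0067  0.007 ]
 heads 11 [-0.01078791  0.04500458  0.12617417] [-0.0063146   0.05535166  0.1359264 ] [-0.00781714  0.05118277  0.13176666]
bin plate ends z56 [[ 0.53860775 -0.13998024  0.056     ]
 [ 0.47276815 -0.25092613  0.056     ]]
box rim corners z45 (rearL,rearR) [[ 0.51671601 -0.16765139  0.045     ]
 [ 0.49268849 -0.21643021  0.045     ]] front z36 [[ 0.43572012 -0.11961733  0.036     ]
 [ 0.40735414 -0.16551925  0.036     ]]
top plate line 59 [0.52593523 0.8505246 ] mid [ 0.50500772 -0.19790545] len 0.13140520139531317
side plate line 48 [0.5331776  0.84600335] mid [ 0.50565879 -0.19541323] len 0.12904226396016671
turn(units) [0. 0. 0.] shift before-turn axes [ 6.087 -6.822  0.015] after-turn axes [ 6.087 -6.822  0.015] q [-1.29  0.26  1.61  0.    1.27 -0.04]
```

Call:
play_rows(
  moves=[
    [[0, 0, 0, 0.265, -0.297, 0, 0], [0, 0, 0, 0.265, -0.297, 0, 0], [0, 0, 0, 0.265, -0.297, 0, 0], [0, 0, 0, 0.265, -0.297, 0, 0], [0, 0, 0, 0.265, -0.297, 0, 0]],
  ],
  newtons=30,
)

```text
time: 0.52
tool_pos: [0.2923, -0.4556, 0.2305]
tcp_rot: [-3.1, -0.502, 0.0]
wrist_force: [0.3, 0.5, 0.3]
width: 0.295
grip_force: 0.0
```

Call:
play_rows(
  moves=[
    [[0, 0, 0, 0.265, -0.297, 0, 0], [0, 0, 0, 0.265, -0.297, 0, 0], [0, 0, 0, 0.265, -0.297, 0, 0], [0, 0, 0, 0.265, -0.297, 0, 0], [0, 0, 0, 0.265, -0.297, 0, 0]],
  ],
)

```text
time: 0.93
tool_pos: [0.3709, -0.2728, 0.2309]
tcp_rot: [-3.101, -0.502, 0.0]
wrist_force: [0.6, -0.8, -0.3]
width: -0.001
grip_force: 0.0
```

Call:
play_rows(
  moves=[
    [[0, 0, 0, 0.265, -0.297, 0, 0], [0, 0, 0, 0.265, -0.297, 0, 0], [0, 0, 0, 0.265, -0.297, 0, 0], [0, 0, 0, 0.265, -0.297, 0, 0], [0, 0, 0, 0.265, -0.297, 0, 0]],
  ],
)

```text
time: 1.35
tool_pos: [0.4497, -0.09, 0.2311]
tcp_rot: [3.101, 0.503, -0.0]
wrist_force: [0.9, 0.0, -0.7]
width: 0.004
grip_force: 0.0
```

Call:
play_rows(
  moves=[
    [[0, 0, 0, 0.265, -0.297, 0, 0], [0, 0, 0, 0.265, -0.297, 0, 0], [0, 0, 0, 0.265, -0.297, 0, 0], [0, 0, 0, 0.265, -0.297, 0, 0], [0, 0, 0, 0, 0, 0, 0]],
  ],
)

```text
time: 1.77
tool_pos: [0.5144, 0.0602, 0.2311]
tcp_rot: [-3.097, -0.511, -0.003]
wrist_force: [0.9, -0.4, -0.1]
width: 0.0
grip_force: 0.0
```

Run:
```python
from h import *
print(bot.read_state()['tool_pos'],bot.read_state()['time'])
go([.578,.2047,.185])
```

```text
[0.51438934 0.06016045 0.2310556 ] 1.7667
turn(units) [0. 0. 0.] shift before-turn axes [ 1.066 -1.163  0.466] after-turn axes [ 1.066 -1.163  0.466] q [ 0.07 -0.04  1.94  0.    1.24  1.31]
```

Call:
play_rows(
  moves=[
    [[0, 0, 0, 0.267, -0.291, 0, 0], [0, 0, 0, 0.267, -0.291, 0, 0], [0, 0, 0, 0.267, -0.291, 0, 0], [0, 0, 0, 0.267, -0.291, 0.1, 0], [0, 0, 0, 0, 0, 0.4, 0]],
  ],
)

```text
time: 2.18
tool_pos: [0.5847, 0.2056, 0.1885]
tcp_rot: [-3.095, -0.508, -0.027]
wrist_force: [1.9, -0.7, 1.3]
width: -0.002
grip_force: 0.0
```

Call:
play_rows(
  moves=[
    [[0, 0, 0, 0, 0, 0, 0], [0, 0, 0, 0, 0, 0, 0]],
  ],
)

```text
time: 2.35
tool_pos: [0.5743, 0.1976, 0.1778]
tcp_rot: [3.099, 0.504, -0.013]
wrist_force: [0.5, -1.1, -0.3]
width: 0.001
grip_force: 0.0
```

Run:
```python
from h import *
go([.578,.2047,.172])
w=grab('wrist');save('w1',w['image'])
```

```text
turn(units) [0. 0. 0.] shift before-turn axes [ 0.058 -0.056  0.057] after-turn axes [ 0.058 -0.056  0.057] q [ 0.29  0.18  1.81 -0.    1.16  1.54]
```

Call:
play_rows(
  moves=[
    [[0, 0, 0, 0.05, -0.055, 0, 0], [0, 0, 0, 0, 0, 0, 0], [0, 0, 0, 0, 0, 0.04, 0], [0, 0, 0, 0, 0, 0, 0], [0, 0, 0, 0, 0, 0, 0]],
  ],
)

```text
time: 2.82
tool_pos: [0.5803, 0.2049, 0.1779]
tcp_rot: [-3.101, -0.502, -0.001]
wrist_force: [-0.4, -0.0, 0.3]
width: 0.0
grip_force: 0.0
```

Run:
```python
from h import *
go([.578,.2047,.168])
```

```text
turn(units) [0. 0. 0.] shift before-turn axes [-0.022 -0.006  0.099] after-turn axes [-0.022 -0.006  0.099] q [ 0.3   0.19  1.79 -0.    1.16  1.55]
```

View pics/w1.png

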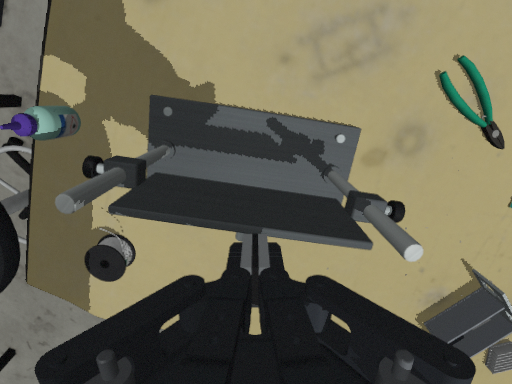

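The wrist view shows the closed fingers at (253,255) over the middle of the peg plate's top edge, which runs from (110,212) to (370,245). The touch spot is free.

Call:
play_rows(
  moves=[
    [[0, 0, 0, -0.02, -0.005, 0.04, 0], [0, 0, 0, 0, 0, 0.03, 0], [0, 0, 0, 0, 0, 0, 0], [0, 0, 0, 0, 0, 0, 0]],
  ],
)

```text
time: 3.15
tool_pos: [0.5777, 0.2049, 0.1697]
tcp_rot: [3.101, 0.503, -0.002]
wrist_force: [-0.0, -0.8, 0.8]
width: -0.0
grip_force: 0.0
```

Call:
play_rows(
  moves=[
    [[0, 0, 0, 0, 0, 0.01, 0], [0, 0, 0, 0, 0, 0, 0]],
  ],
)

```text
time: 3.32
tool_pos: [0.5781, 0.2051, 0.1691]
tcp_rot: [3.101, 0.503, -0.0]
wrist_force: [0.6, 0.5, 0.3]
width: -0.002
grip_force: 0.0
```

Call:
play_rows(
  moves=[
    [[0, 0, 0, 0, 0, 0.01, 0], [0, 0, 0, 0, 0, 0, 0]],
  ],
)

```text
time: 3.48
tool_pos: [0.5781, 0.2051, 0.1682]
tcp_rot: [3.101, 0.503, -0.0]
wrist_force: [-0.8, 0.2, 0.3]
width: 0.001
grip_force: 0.0
```

Call:
play_rows(
  moves=[
    [[0, 0, 0, 0, 0, 0.01, 0], [0, 0, 0, 0, 0, 0, 0]],
  ],
)

```text
time: 3.65
tool_pos: [0.5781, 0.2051, 0.1671]
tcp_rot: [3.101, 0.503, -0.0]
wrist_force: [-0.6, 0.8, -0.5]
width: -0.0
grip_force: 0.0
```

Call:
play_rows(
  moves=[
    [[0, 0, 0, 0, 0, 0.007, 0], [0, 0, 0, 0, 0, 0, 0]],
  ],
)

```text
time: 3.82
tool_pos: [0.578, 0.2051, 0.1665]
tcp_rot: [3.101, 0.503, -0.0]
wrist_force: [0.3, 0.5, 0.2]
width: -0.001
grip_force: 0.0
```

Call:
play_rows(
  moves=[
    [[0, 0, 0, 0, 0, 0.007, 0], [0, 0, 0, 0, 0, 0, 0]],
  ],
)

```text
time: 3.98
tool_pos: [0.5782, 0.2051, 0.1662]
tcp_rot: [-3.101, -0.503, -0.0]
wrist_force: [-0.9, -0.4, 2.5]
width: -0.002
grip_force: 0.9
```

Call:
play_rows(
  moves=[
    [[0, 0, 0, 0, 0, 0.007, 0], [0, 0, 0, 0, 0, 0, 0]],
  ],
)

```text
time: 4.15
tool_pos: [0.5782, 0.2051, 0.1661]
tcp_rot: [-3.101, -0.503, -0.001]
wrist_force: [-2.3, -2.0, 4.9]
width: 0.001
grip_force: 2.4
```

Call:
play_rows(
  moves=[
    [[0, 0, 0, 0, 0, -0.2, 0], [0, 0, 0, 0, 0, -0.3, 85], [0, 0, 0, -0.24, 0.3, -0.2, 85], [0, 0, 0, -0.26, 0.3, 0, 85], [0, 0, 0, -0.26, 0.3, 0, 85]],
  ],
)

```text
time: 4.57
tool_pos: [0.5359, 0.0967, 0.2366]
tcp_rot: [3.1, 0.507, 0.007]
wrist_force: [0.5, -0.4, 0.9]
width: 0.566
grip_force: 0.0
```

Run:
```python
from h import *
yaw=np.arctan2(-.53,.848);ex=np.array([np.cos(yaw),np.sin(yaw)])
mid=np.array([.5053,-.1967]);print('yaw',yaw)
# mid of plate (x 42) -> grip at -10
g=mid-.052*ex;print('grip',g)
go([*g,.15],yaw+np.pi/2)
```

```text
yaw -0.5585993153435624
grip [ 0.46120409 -0.16914006]
turn(units) [-0.002 -0.009  1.765] shift before-turn axes [-1.558  2.281  0.862] after-turn axes [0.775 2.65  0.866] q [ 0.13  0.01  1.88 -0.    1.25  1.38]
```

The plate top is at z = 0.1662, so the peg axes are at z ≈ 0.130. Next I go to the bin.

Call:
play_rows(
  moves=[
    [[0, 0, 0.22, 0, 0, 0, 85], [0, 0, 0.22, 0, 0, 0, 85], [0, 0, 0.22, 0, 0, 0, 85], [0, 0, 0.22, 0, 0, 0, 85], [0, 0, 0.22, 0, 0, 0, 85]],
  ],
)

```text
time: 4.98
tool_pos: [0.5349, 0.0968, 0.2344]
tcp_rot: [-3.12, 0.367, -0.0]
wrist_force: [0.1, 0.2, -0.6]
width: 0.995
grip_force: 0.0
```

Call:
play_rows(
  moves=[
    [[0, 0, 0.22, 0, 0, 0, 85], [0, 0, 0.22, 0, 0, 0, 85], [0, 0, 0.22, 0, 0, 0, 85], [0, 0, 0, 0.1, 0.37, 0, 85], [0, 0, 0, 0.1, 0.37, 0.1, 85]],
  ],
)

```text
time: 5.4
tool_pos: [0.5143, 0.0242, 0.2263]
tcp_rot: [-3.02, 0.86, -0.007]
wrist_force: [1.2, -1.4, 0.1]
width: 0.997
grip_force: 0.0
```

Call:
play_rows(
  moves=[
    [[0, 0, 0, 0.1, 0.37, 0.1, 85], [0, 0, 0, 0.1, 0.37, 0.1, 85], [0, 0, 0, 0.1, 0.37, 0.1, 85], [0, 0, 0, 0.1, 0.37, 0.1, 85], [0, 0, 0, 0, 0, 0, 85]],
  ],
)

```text
time: 5.82
tool_pos: [0.4649, -0.128, 0.1822]
tcp_rot: [3.015, -0.872, -0.006]
wrist_force: [0.0, 1.0, -0.6]
width: 0.994
grip_force: 0.0
```

Call:
play_rows(
  moves=[
    [[0, 0, 0, 0.1, 0.35, 0.1, 85], [0, 0, 0, 0, 0, 0, 85], [0, 0, 0, 0, 0, 0, 85]],
  ],
)

```text
time: 6.07
tool_pos: [0.4575, -0.1589, 0.1739]
tcp_rot: [-3.018, 0.87, 0.002]
wrist_force: [-0.3, 0.1, -0.2]
width: 0.992
grip_force: 0.0
```

Run:
```python
from h import *
go([.4612,-.1691,.10],-.5586+np.pi/2)
w=grab('wrist');save('w2',w['image'])
X=cloud(w);Q=X[(X[...,0]>.40)&(X[...,0]<.56)&(X[...,1]<-.1)&(X[...,1]>-.28)&(X[...,2]>.048)&(X[...,2]<.06)]
for k in range(3):
    v=cv2.fitLine(Q[:,:2].astype(np.float32),cv2.DIST_HUBER,0,1e-4,1e-4).ravel();r=(Q[:,:2]-v[2:])@[-v[1],v[0]];Q=Q[abs(r)<.005]
a=(Q[:,:2]-v[2:])@v[:2];print(len(Q),v,'mid',v[2:]+v[:2]*(a.min()+a.max())/2,np.ptp(a),Q[:,2].max())
```

```text
turn(units) [ 0.     0.002 -0.006] shift before-turn axes [0.087 0.067 0.738] after-turn axes [0.086 0.067 0.739] q [-0.39 -0.05  2.06  0.    1.13  1.75]
564 [ 0.5269749   0.8498808   0.5056624  -0.19855446] mid [ 0.50590988 -0.19815531] 0.13165737704866143 0.058494591220851946
```

View pics/w2.png

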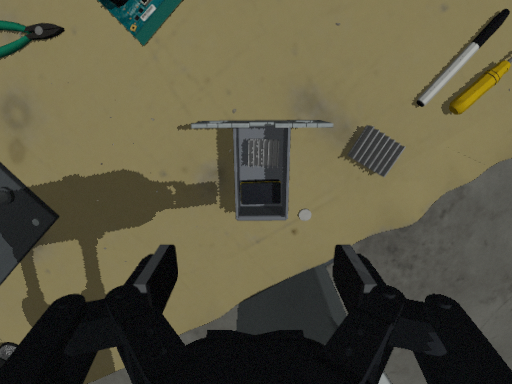

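The wrist view shows the bin centred at (262,170) with its plate at row 125. The ribbed heat sink at (262,153) and relay at (262,192) are inside, and the larger look-alike heat sink is at (375,150) on the bench.

Call:
play_rows(
  moves=[
    [[0, 0, 0, 0.093, 0.074, 0.3, 85], [0, 0, 0, 0, 0, 0.3, 85], [0, 0, 0, 0, 0, 0.3, 85], [0, 0, 0, 0, 0, 0, 85], [0, 0, 0, 0, 0, 0, 85]],
  ],
)

```text
time: 6.53
tool_pos: [0.4611, -0.1675, 0.0832]
tcp_rot: [-3.02, 0.863, 0.007]
wrist_force: [0.1, 0.1, -0.7]
width: 0.996
grip_force: 0.0
```

Run:
```python
from h import *
go([.4614,-.1701,.014],-.5553+np.pi/2)
```

```text
turn(units) [ 0.001  0.009 -0.003] shift before-turn axes [0.019 0.02  0.692] after-turn axes [0.016 0.021 0.692] q [-0.4   0.06  2.13  0.    0.95  1.73]
```

Call:
play_rows(
  moves=[
    [[0, 0, 0, 0.015, 0.02, 0, 85], [0, 0, 0, 0, 0, 0.23, 85], [0, 0, 0, 0, 0, 0.23, 85], [0, 0, 0, 0, 0, 0.23, 85], [0, 0, 0, 0, 0, 0, 85]],
  ],
)

```text
time: 6.95
tool_pos: [0.4614, -0.171, 0.0142]
tcp_rot: [-3.02, 0.865, 0.005]
wrist_force: [-1.1, -0.7, -0.6]
width: 0.998
grip_force: 0.0
```

Call:
play_rows(
  moves=[
    [[0, 0, 0, 0, 0, 0, 85], [0, 0, 0, 0, 0, 0, 62], [0, 0, 0, 0, 0, 0, 62], [0, 0, 0, 0, 0, 0, 50], [0, 0, 0, 0, 0, 0, 50]],
  ],
  newtons=40,
)

```text
time: 7.37
tool_pos: [0.4647, -0.1725, 0.018]
tcp_rot: [3.02, -0.865, 0.007]
wrist_force: [0.1, 1.6, 4.7]
width: 0.649
grip_force: 43.8
```

Call:
play_rows(
  moves=[
    [[0, 0, 0, 0, 0, 0, 50], [0, 0, 0, 0, 0, 0, 50], [0, 0, 0, 0, 0, 0, 50]],
  ],
)

```text
time: 7.62
tool_pos: [0.4647, -0.1725, 0.0179]
tcp_rot: [3.02, -0.865, 0.007]
wrist_force: [0.1, 2.0, 5.0]
width: 0.643
grip_force: 43.7
```

Call:
play_rows(
  moves=[
    [[0, 0, 0, 0, 0, -0.1, 50], [0, 0, 0, 0, 0, -0.25, 50], [0, 0, 0, 0, 0, -0.3, 50], [0, 0, 0, 0, 0, -0.3, 50], [0, 0, 0, 0, 0, -0.3, 50]],
  ],
)

```text
time: 8.03
tool_pos: [0.4618, -0.1715, 0.1424]
tcp_rot: [3.02, -0.866, -0.001]
wrist_force: [0.9, 0.5, -2.5]
width: 0.646
grip_force: 43.6
```

Call:
play_rows(
  moves=[
    [[0, 0, 0, 0, 0, -0.15, 50], [0, 0, 0, 0, 0, 0, 50], [0, 0, 0, 0, 0, 0, 50]],
  ],
)

```text
time: 8.28
tool_pos: [0.463, -0.172, 0.1569]
tcp_rot: [3.02, -0.865, 0.005]
wrist_force: [-0.2, 0.6, -3.3]
width: 0.647
grip_force: 43.6
```

Run:
```python
from h import *
a=[grab(n) for n in('wrist','side')]
img=np.hstack([a[0]['image'],a[1]['image'][60:252,180:436].repeat(2,0).repeat(2,1)]);save('lift',img,s=.78)
o=np.array([.5749,.2042]);ex=np.array([np.cos(.1716),np.sin(.1716)])
# grip at bin x~-7? slot face 44 -> standoff: bin face 60 mm before stand plane
print(o-ex*(.06+.054));go([*(o-ex*.114),.19],.1716+np.pi/2)
```

```text
[0.46257434 0.18473347]
turn(units) [-1.00e-03  5.00e-03 -1.46e+00] shift before-turn axes [-1.873 -3.027 -0.356] after-turn axes [ 0.623 -3.504 -0.36 ] q [-0.41 -0.02  2.07  0.    1.09  1.72]
```

View pics/lift.png

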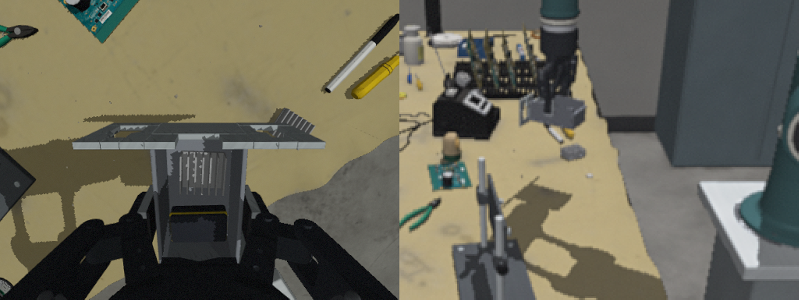

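The bin is gripped square, with both parts inside: heat sink at (200,175) and relay at (200,215). Now I turn it and carry it to a standoff 60 mm in front of the pegs.

Call:
play_rows(
  moves=[
    [[0, 0, -0.21, 0, 0, 0, 50], [0, 0, -0.21, 0, 0, 0, 50], [0, 0, -0.21, 0, 0, 0, 50], [0, 0, -0.21, 0, 0, 0, 50], [0, 0, -0.21, 0, 0, 0, 50]],
  ],
)

```text
time: 8.8
tool_pos: [0.4606, -0.171, 0.1528]
tcp_rot: [-3.139, 0.044, 0.007]
wrist_force: [0.6, 0.1, -2.9]
width: 0.648
grip_force: 43.6
```

Call:
play_rows(
  moves=[
    [[0, 0, -0.21, 0, 0, 0, 50], [0, 0, -0.2, 0, 0, 0, 50], [0, 0, 0, 0.03, -0.2, 0, 50], [0, 0, 0, 0.06, -0.36, 0, 50], [0, 0, 0, 0.06, -0.36, 0, 50]],
  ],
)

```text
time: 9.22
tool_pos: [0.4596, -0.0779, 0.1529]
tcp_rot: [-3.129, -0.265, 0.007]
wrist_force: [0.3, 0.5, -2.8]
width: 0.649
grip_force: 43.7
```

Call:
play_rows(
  moves=[
    [[0, 0, 0, 0.06, -0.36, 0, 50], [0, 0, 0, 0.06, -0.36, 0, 50], [0, 0, 0, 0.06, -0.36, 0, 50], [0, 0, 0, 0.06, -0.36, 0, 50], [0, 0, 0, 0.06, -0.36, 0, 50]],
  ],
)

```text
time: 9.63
tool_pos: [0.4581, 0.1053, 0.153]
tcp_rot: [3.13, 0.269, -0.007]
wrist_force: [1.5, -1.7, -2.7]
width: 0.652
grip_force: 43.7
```

Call:
play_rows(
  moves=[
    [[0, 0, 0, 0.06, -0.36, 0, 50], [0, 0, 0, 0.06, -0.36, 0, 50], [0, 0, 0, 0, 0, 0, 50], [0, 0, 0, 0, 0, 0, 50], [0, 0, 0, 0, 0, 0, 50]],
  ],
)

```text
time: 10.05
tool_pos: [0.4582, 0.1765, 0.1534]
tcp_rot: [3.128, 0.272, -0.006]
wrist_force: [-0.1, -0.0, -3.0]
width: 0.648
grip_force: 44.2
```

Run:
```python
from h import *
o=np.array([.5749,.2042]);ex=np.array([np.cos(.1716),np.sin(.1716)]);ey=np.array([-ex[1],ex[0]])
go([*(o-ex*.114),.127],.1716+np.pi/2)
tp=bot.read_state()['tool_pos']
im=[]
for n in('top','side','wrist'):
    c=grab(n);im.append(c['image']);X=cloud(c);zt=tp[2]-.018+.056
    L=np.dstack([(X[...,:2]-o)@ex,(X[...,:2]-o)@ey,X[...,2]])
    l=np.array([(tp[:2]-o)@ex,(tp[:2]-o)@ey])
    m=(abs(L[...,0]-l[0]-.052)<.015)&(abs(L[...,1]-l[1])<.08)&(L[...,2]>zt-.012)&(L[...,2]<zt+.012)
    Q=L[m]-[l[0],l[1],tp[2]]
    if len(Q)<8: print(n,len(Q));continue
    A=np.polyfit(Q[:,1],Q[:,0],1); print(n,len(Q),'slope',A,'x pct',np.percentile(Q[:,0],[5,50,95]).round(4),'y',Q[:,1].min().round(4),Q[:,1].max().round(4),'z rel tcp',np.percentile(Q[:,2],[50,90,97]).round(4))
print('tcp in stand',l,tp)
t=im[0][150:240,140:300];save('near',np.hstack([cv2.resize(t,(400,225)),cv2.resize(im[1][130:280,180:313],(200,225))]),s=1.33)
```

```text
turn(units) [0.002 0.008 0.003] shift before-turn axes [ 0.058 -0.074  0.263] after-turn axes [ 0.057 -0.074  0.264] q [ 0.32 -0.02  2.07 -0.    1.1   1.72]
top 12 slope [-0.01077903  0.04693037] x pct [0.0457 0.0476 0.0493] y -0.0654 -0.0494 z rel tcp [0.0371 0.0398 0.0401]
side 96 slope [-0.00605162  0.04964718] x pct [0.0461 0.0506 0.0518] y -0.0668 0.0659 z rel tcp [0.0346 0.0384 0.0388]
wrist 4495 slope [-0.0002113   0.04934175] x pct [0.0469 0.0502 0.0511] y -0.0681 0.0648 z rel tcp [0.0381 0.0393 0.0397]
tcp in stand [-0.11970111 -0.00737649] [0.45821657 0.1764918  0.15337251]
```

View pics/near.png

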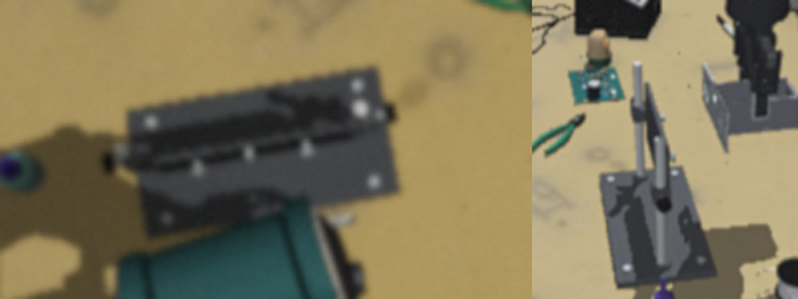

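The near view shows the three pegs and stud at (197,165), (250,153) and (306,147), with the bin still 55 mm in front of them and its keyhole plate upright in the side crop. I'll use the wrist cloud to compare the bin with the stand in a single camera.

Run:
```python
from h import *
o=np.array([.5749,.2042]);ex=np.array([np.cos(.1716),np.sin(.1716)]);ey=np.array([-ex[1],ex[0]])
for n in('wrist','side','top'):
    c=load(n);X=cloud(c);L=np.dstack([(X[...,:2]-o)@ex,(X[...,:2]-o)@ey,X[...,2]])
    m=(L[...,2]>.161)&(L[...,2]<.172)&(abs(L[...,0]-.003)<.012)&(abs(L[...,1])<.1);Q=L[m]
    # plate without posts
    P=Q[abs(Q[:,1])<.08]
    if len(P)>5: print(n,'plate',len(P),'x',np.percentile(P[:,0],[5,50,95]).round(4),'slope',np.polyfit(P[:,1],P[:,0],1).round(4),'y',np.percentile(Q[:,1],[0,2,98,100]).round(4))
    m=(L[...,2]>.14)&(L[...,2]<.195)&(abs(L[...,0]-.013)<.015)&(abs(abs(L[...,1])-.096)<.014)
    for s in(1,-1):
        P=L[m&(L[...,1]*s>0)]
        if len(P)>5: print(n,'post',s,len(P),np.percentile(P,[2,50,98],axis=0).round(4).tolist())
    m=(L[...,2]>.12)&(L[...,2]<.17)&(L[...,0]<-.003)&(L[...,0]>-.016)
    for y in(-.046,0,.046):
        P=L[m&(abs(L[...,1]-y)<.013)]
        if len(P): print(n,'peg',y,len(P),P.min(0).round(4),P.max(0).round(4))
save('w3',load('wrist')['image'])
```

```text
wrist plate 5010 x [-0.0005  0.001   0.0038] slope [0.0054 0.0011] y [-0.0976 -0.0795  0.0824  0.0995]
wrist post 1 322 [[0.0001, 0.0821, 0.1456], [0.0075, 0.0935, 0.1587], [0.0108, 0.0992, 0.167]]
wrist post -1 205 [[0.0001, -0.0979, 0.1416], [0.0073, -0.0938, 0.1541], [0.009, -0.0821, 0.166]]
wrist peg -0.046 327 [-0.0117 -0.0516  0.1253] [-0.0031 -0.0383  0.1389]
wrist peg 0 273 [-0.0082 -0.0034  0.1556] [-0.003   0.0049  0.1639]
wrist peg 0.046 329 [-0.0117  0.0394  0.1268] [-0.0031  0.053   0.1383]
side plate 87 x [0.0008 0.0043 0.0068] slope [-0.0059  0.0039] y [-0.0923 -0.0909  0.087   0.0988]
side post 1 132 [[0.0021, 0.084, 0.1419], [0.0139, 0.1019, 0.1652], [0.02, 0.1056, 0.189]]
side post -1 73 [[0.0095, -0.0942, 0.1405], [0.0147, -0.0891, 0.167], [0.0192, -0.0857, 0.1882]]
side peg 0 8 [-0.0071 -0.0007  0.157 ] [-0.0034  0.0079  0.1614]
side peg 0.046 14 [-0.0106  0.0456  0.1256] [-0.0057  0.0572  0.1378]
top plate 139 x [-0.001   0.0018  0.0046] slope [0.0004 0.0018] y [-0.0896 -0.0796  0.0916  0.0988]
top post 1 32 [[0.0009, 0.083, 0.1478], [0.0102, 0.0935, 0.1803], [0.0163, 0.1004, 0.1895]]
top post -1 26 [[0.0043, -0.1008, 0.1482], [0.0106, -0.0952, 0.1851], [0.0166, -0.0859, 0.1909]]
top peg -0.046 12 [-0.0125 -0.0513  0.129 ] [-0.0045 -0.0399  0.1386]
top peg 0 6 [-0.0077 -0.0014  0.1576] [-0.0036  0.0047  0.1624]
top peg 0.046 11 [-0.0115  0.0408  0.1271] [-0.0043  0.0527  0.1396]
```

View pics/w3.png

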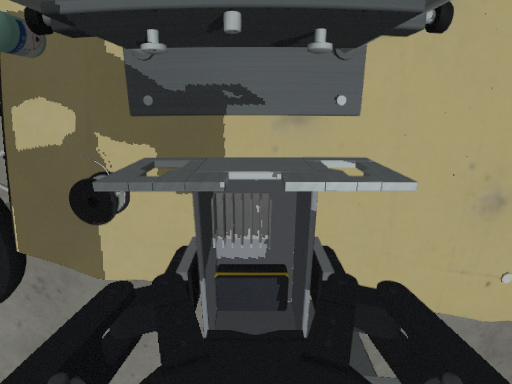

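The wrist view shows both heads, at (152,47) and (320,47), and the keyholes, at (155,172) and (345,172), with the parts in the bin. I'm closing to about 20 mm, at window height.

Call:
play_rows(
  moves=[
    [[0, 0, 0, 0.07, -0.05, 0.13, 50], [0, 0, 0, 0.14, -0.054, 0.14, 50], [0, 0, 0, 0.14, 0, 0, 50], [0, 0, 0, 0, 0, 0, 50], [0, 0, 0, 0, 0, 0, 50]],
  ],
)

```text
time: 10.62
tool_pos: [0.4928, 0.1921, 0.1283]
tcp_rot: [3.13, 0.266, -0.001]
wrist_force: [0.1, 0.5, -3.3]
width: 0.649
grip_force: 44.2
```

Call:
play_rows(
  moves=[
    [[0, 0, 0, 0, 0, 0, 50], [0, 0, 0, 0, 0, 0, 50]],
  ],
)

```text
time: 10.78
tool_pos: [0.492, 0.1925, 0.1286]
tcp_rot: [3.13, 0.268, -0.0]
wrist_force: [-0.4, 0.4, -3.1]
width: 0.647
grip_force: 44.2
```

```bash
cat > m.py <<'E'
from h import *
import sys
o=np.array([.5749,.2042]);ex=np.array([np.cos(.1716),np.sin(.1716)]);ey=np.array([-ex[1],ex[0]])
s=bot.read_state();tp=s['tool_pos'];l=np.array([(tp[:2]-o)@ex,(tp[:2]-o)@ey]);print('tcp stand',l.round(4),tp[2].round(4),'F',s['wrist_force'].round(1))
R=Ro.from_rotvec(s['tcp_rot']).as_matrix();print('yaw err',np.arctan2(R[1,0],R[0,0])-.1716,'tilt',R[:2,2])
for n in('wrist','side'):
    c=grab(n);X=cloud(c);L=np.dstack([(X[...,:2]-o)@ex,(X[...,:2]-o)@ey,X[...,2]])
    m=(abs(L[...,0]-l[0]-.049)<.006)&(abs(L[...,1]-l[1])<.075)&(abs(L[...,2]-tp[2]-.034)<.007);Q=L[m]
    if len(Q):print(n,'bin',len(Q),'x',np.percentile(Q[:,0],[5,95]).round(4),'y',np.percentile(Q[:,1],[.5,99.5]).round(4),'ztop',np.percentile(Q[:,2],97).round(4))
    m=(L[...,2]>.12)&(L[...,2]<.17)&(L[...,0]<-.004)&(L[...,0]>max(-.016,l[0]+.054))
    for y in(-.046,0,.046):
        P=L[m&(abs(L[...,1]-y)<.013)]
        if len(P)>2: print(n,'peg',y,len(P),P.min(0).round(4),P.max(0).round(4))
    m=(abs(L[...,0]-.003)<.005)&(abs(L[...,1])<.078)&(L[...,2]>.15)&(L[...,2]<.175)
    if m.sum():print(n,'plate ztop',np.percentile(L[m][:,2],97).round(4))
im=load('side')['image'][130:260,200:300];w=load('wrist')['image']
save(sys.argv[1],np.hstack([cv2.resize(im,(295,384),interpolation=cv2.INTER_CUBIC),w[:,60:460]]),s=1.1)
E
python3 m.py close
```

```text
tcp stand [-0.0836  0.0026] 0.1286 F [-0.4  0.4 -3.1]
yaw err -0.0008062913150626572 tilt [-1.81525340e-04 -3.15528325e-05]
wrist bin 4102 x [-0.0369 -0.0332] y [-0.0635  0.0668] ztop 0.1678
wrist peg -0.046 328 [-0.0115 -0.051   0.1288] [-0.0043 -0.0378  0.1385]
wrist peg 0 221 [-0.008  -0.003   0.1575] [-0.0042  0.0049  0.1633]
wrist peg 0.046 313 [-0.0113  0.0396  0.1246] [-0.0042  0.0526  0.1383]
wrist plate ztop 0.1675
side bin 83 x [-0.036  -0.0324] y [-0.0643  0.0705] ztop 0.1678
side peg 0 5 [-0.007  -0.0006  0.1557] [-0.0046  0.0068  0.161 ]
side peg 0.046 14 [-0.0101  0.044   0.1253] [-0.0056  0.0578  0.1373]
side plate ztop 0.1677
```

View pics/close.png

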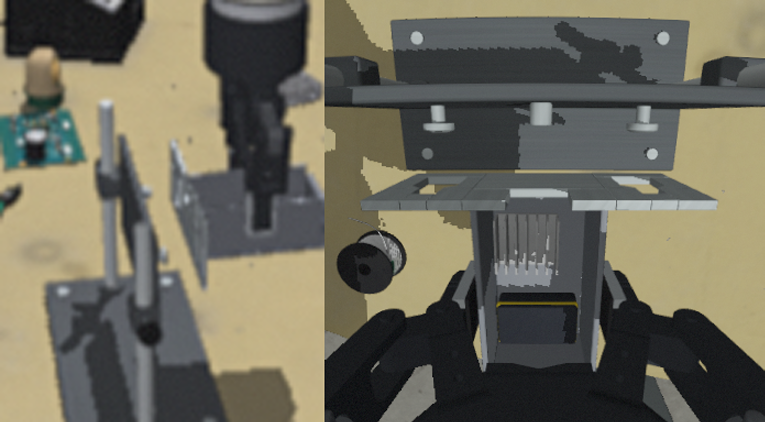

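The two heads are at (438,127) and (643,127) and the windows at (437,185) and (640,185), so they line up. The bin needs to go about 0.7 mm in y and 1.3 mm down.

Call:
play_rows(
  moves=[
    [[0, 0, 0, 0.06, 0.007, 0.013, 50], [0, 0, 0, 0.06, 0, 0, 50], [0, 0, 0, 0.06, 0, 0, 50], [0, 0, 0, 0, 0, 0, 50], [0, 0, 0, 0, 0, 0, 50]],
  ],
)

```text
time: 11.3
tool_pos: [0.511, 0.1957, 0.1272]
tcp_rot: [-3.13, -0.269, -0.0]
wrist_force: [0.4, 0.1, -2.4]
width: 0.649
grip_force: 44.2
```

Call:
play_rows(
  moves=[
    [[0, 0, 0, 0, 0, 0, 50], [0, 0, 0, 0, 0, 0, 50]],
  ],
)

```text
time: 11.47
tool_pos: [0.5101, 0.1955, 0.1269]
tcp_rot: [3.13, 0.27, -0.001]
wrist_force: [-0.5, 0.4, -2.6]
width: 0.65
grip_force: 44.2
```

```bash
python3 m.py close2
```

```text
tcp stand [-0.0654  0.0025] 0.1269 F [-0.5  0.4 -2.6]
yaw err 0.00027748458495091555 tilt [-0.00064383 -0.00017486]
wrist bin 4114 x [-0.0186 -0.0149] y [-0.0635  0.0668] ztop 0.1659
wrist peg -0.046 303 [-0.0113 -0.0513  0.1251] [-0.0045 -0.0384  0.1384]
wrist peg 0 170 [-0.0079 -0.0027  0.1584] [-0.004   0.0046  0.1639]
wrist peg 0.046 321 [-0.0113  0.0396  0.1268] [-0.004   0.0534  0.1391]
wrist plate ztop 0.1674
side bin 75 x [-0.0183 -0.0142] y [-0.0641  0.0707] ztop 0.1658
side peg 0 5 [-0.0067  0.0017  0.1545] [-0.0042  0.004   0.1628]
side peg 0.046 14 [-0.0108  0.0463  0.1253] [-0.0053  0.0565  0.1392]
side plate ztop 0.1679
```

Call:
play_rows(
  moves=[
    [[0, 0, 0, 0.03, 0.006, -0.005, 50], [0, 0, 0, 0.03, 0, 0, 50], [0, 0, 0, 0, 0, 0, 50]],
  ],
)

```text
time: 11.82
tool_pos: [0.5172, 0.1962, 0.1279]
tcp_rot: [-3.13, -0.269, -0.002]
wrist_force: [0.2, -0.1, -2.2]
width: 0.646
grip_force: 44.2
```

Call:
play_rows(
  moves=[
    [[0, 0, 0, 0.03, 0, 0, 50], [0, 0, 0, 0.03, 0, 0, 50], [0, 0, 0, 0, 0, 0, 50], [0, 0, 0, 0, 0, 0, 50]],
  ],
)

```text
time: 12.15
tool_pos: [0.5225, 0.1971, 0.1276]
tcp_rot: [-3.13, -0.269, -0.0]
wrist_force: [-0.3, -0.9, -3.2]
width: 0.652
grip_force: 44.2
```

```bash
python3 m.py ins
```

```text
tcp stand [-0.0529  0.0019] 0.1276 F [-0.3 -0.9 -3.2]
yaw err 0.00012747187193479226 tilt [8.50379454e-06 1.53504403e-05]
wrist bin 5904 x [-0.0061  0.0018] y [-0.0707  0.0736] ztop 0.167
wrist plate ztop 0.1673
side bin 93 x [-0.0061  0.0017] y [-0.0631  0.0691] ztop 0.1669
side plate ztop 0.1674
```

View pics/ins.png

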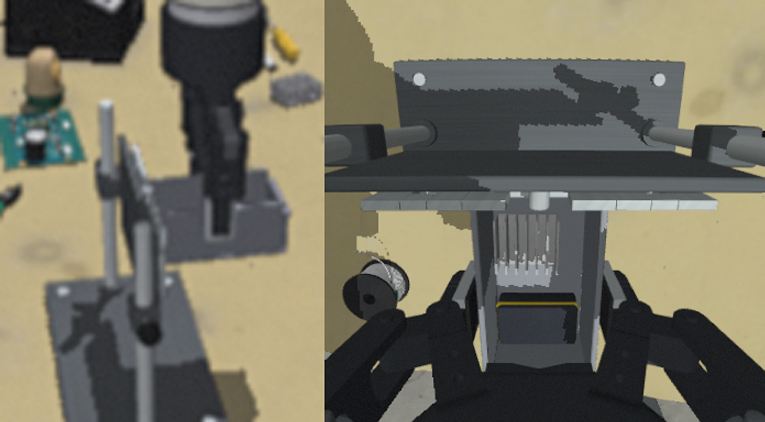

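Both heads went through with no contact force, and the stud sits centred in the notch at (540,200). Now I lower the bin onto the necks.

Call:
play_rows(
  moves=[
    [[0, 0, 0, 0, 0, 0.04, 50], [0, 0, 0, 0, 0, 0.04, 50], [0, 0, 0, 0, 0, 0, 50]],
  ],
)

```text
time: 12.5
tool_pos: [0.5213, 0.1967, 0.1184]
tcp_rot: [3.13, 0.269, -0.003]
wrist_force: [0.1, 0.3, -2.8]
width: 0.652
grip_force: 44.2
```

Call:
play_rows(
  moves=[
    [[0, 0, 0, 0, 0, 0.03, 50], [0, 0, 0, 0, 0, 0, 50]],
  ],
)

```text
time: 12.67
tool_pos: [0.5218, 0.1969, 0.1159]
tcp_rot: [3.13, 0.27, -0.001]
wrist_force: [0.2, 0.7, -3.3]
width: 0.648
grip_force: 44.2
```

Call:
play_rows(
  moves=[
    [[0, 0, 0, 0, 0, 0.03, 50], [0, 0, 0, 0, 0, 0, 50]],
  ],
)

```text
time: 12.83
tool_pos: [0.522, 0.197, 0.1131]
tcp_rot: [3.13, 0.269, -0.001]
wrist_force: [1.3, -0.0, -2.2]
width: 0.649
grip_force: 44.2
```

Call:
play_rows(
  moves=[
    [[0, 0, 0, 0, 0, 0.03, 50], [0, 0, 0, 0, 0, 0, 50]],
  ],
)

```text
time: 13.0
tool_pos: [0.522, 0.1969, 0.1101]
tcp_rot: [3.13, 0.269, -0.001]
wrist_force: [0.8, -0.5, -3.1]
width: 0.648
grip_force: 44.2
```

Call:
play_rows(
  moves=[
    [[0, 0, 0, 0, 0, 0.03, 50], [0, 0, 0, 0, 0, 0, 50]],
  ],
)

```text
time: 13.17
tool_pos: [0.522, 0.197, 0.1071]
tcp_rot: [3.13, 0.27, -0.001]
wrist_force: [0.8, 0.3, -2.1]
width: 0.645
grip_force: 44.2
```

Call:
play_rows(
  moves=[
    [[0, 0, 0, 0, 0, 0.01, 50], [0, 0, 0, 0, 0, 0, 50]],
  ],
)

```text
time: 13.33
tool_pos: [0.5221, 0.197, 0.1064]
tcp_rot: [3.13, 0.269, -0.001]
wrist_force: [-0.4, -0.0, -2.4]
width: 0.648
grip_force: 44.2
```

Call:
play_rows(
  moves=[
    [[0, 0, 0, 0, 0, 0.008, 50], [0, 0, 0, 0, 0, 0, 50]],
  ],
)

```text
time: 13.5
tool_pos: [0.5222, 0.197, 0.1057]
tcp_rot: [3.13, 0.269, -0.0]
wrist_force: [0.3, -0.6, -3.8]
width: 0.648
grip_force: 44.2
```

Call:
play_rows(
  moves=[
    [[0, 0, 0, 0, 0, 0.008, 50], [0, 0, 0, 0, 0, 0, 50]],
  ],
)

```text
time: 13.67
tool_pos: [0.5224, 0.1971, 0.1051]
tcp_rot: [-3.13, -0.269, -0.0]
wrist_force: [0.2, 0.1, -1.9]
width: 0.65
grip_force: 44.4
```

Call:
play_rows(
  moves=[
    [[0, 0, 0, 0, 0, 0.008, 50], [0, 0, 0, 0, 0, 0, 50]],
  ],
)

```text
time: 13.83
tool_pos: [0.5225, 0.1971, 0.1048]
tcp_rot: [-3.13, -0.27, -0.001]
wrist_force: [-1.2, -1.6, 1.6]
width: 0.651
grip_force: 44.8
```

The wrist force swung from -3 N to +1.6 N, so the pegs now carry the bin. Releasing it.

Call:
play_rows(
  moves=[
    [[0, 0, 0, 0, 0, 0, 60], [0, 0, 0, 0, 0, 0, 66], [0, 0, 0, 0, 0, 0, 75], [0, 0, 0, 0, 0, 0, 85], [0, 0, 0, 0, 0, 0, 85]],
  ],
)

```text
time: 14.25
tool_pos: [0.5224, 0.1971, 0.1043]
tcp_rot: [-3.13, -0.27, -0.0]
wrist_force: [1.0, 0.4, 0.0]
width: 0.997
grip_force: 0.0
```

```bash
python3 m.py rel
```

```text
tcp stand [-0.053  0.002] 0.1043 F [1.  0.4 0. ]
yaw err 0.00022872593446918166 tilt [0.00019562 0.00010153]
wrist bin 702 x [-0.008  -0.0065] y [-0.0638  0.0664] ztop 0.1441
wrist plate ztop 0.1673
side bin 33 x [-0.0081 -0.0026] y [-0.0602  0.0703] ztop 0.1446
side plate ztop 0.1674
```

View pics/rel.png

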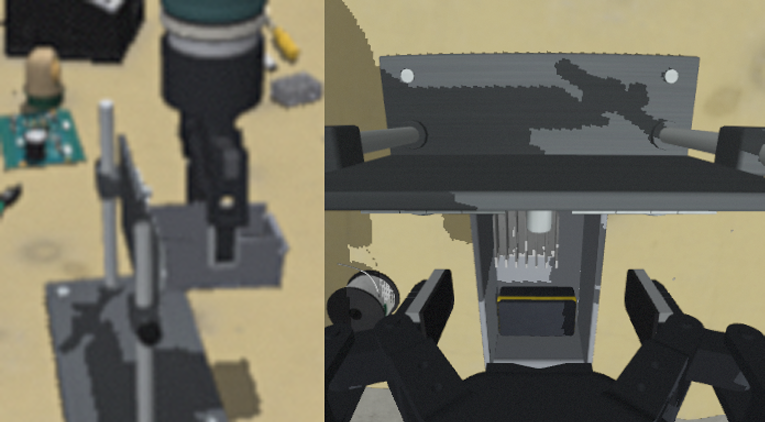

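The bin hangs on both pegs. Its top is 23 mm below the peg plate's top edge, as expected, and the parts are inside at (525,260) and (537,312). Retreating straight up.

Call:
play_rows(
  moves=[
    [[0, 0, 0, 0, 0, -0.1, 85], [0, 0, 0, 0, 0, -0.3, 85], [0, 0, 0, 0, 0, -0.3, 85], [0, 0, 0, 0, 0, -0.3, 85], [0, 0, 0, 0, 0, -0.3, 85]],
  ],
)

```text
time: 14.77
tool_pos: [0.5221, 0.197, 0.2363]
tcp_rot: [-3.13, -0.269, -0.0]
wrist_force: [1.0, 0.5, -0.0]
width: 0.994
grip_force: 0.0
```

Call:
play_rows(
  moves=[
    [[0, 0, 0, -0.2, 0, 0, 85], [0, 0, 0, 0, 0, 0, 85], [0, 0, 0, 0, 0, 0, 85], [0, 0, 0, 0, 0, 0, 85], [0, 0, 0, 0, 0, 0, 85]],
  ],
)

```text
time: 15.18
tool_pos: [0.5023, 0.1934, 0.2332]
tcp_rot: [3.13, 0.27, -0.003]
wrist_force: [0.2, -0.4, -0.4]
width: 0.994
grip_force: 0.0
```

Run:
```python
from h import *
print(bot.read_state()['tool_pos'])
o=np.array([.5749,.2042]);ex=np.array([np.cos(.1716),np.sin(.1716)]);ey=np.array([-ex[1],ex[0]])
for n in('wrist','side'):
    X=cloud(grab(n));L=np.dstack([(X[...,:2]-o)@ex,(X[...,:2]-o)@ey,X[...,2]])
    m=(L[...,0]<-.002)&(L[...,0]>-.015)&(abs(L[...,1])<.08)&(L[...,2]>.135)&(L[...,2]<.152);Q=L[m]
    print(n,'plate top',len(Q),np.percentile(Q,[1,50,99],axis=0).round(4).tolist())
    m=(L[...,0]<-.02)&(L[...,0]>-.13)&(abs(L[...,1])<.032)&(L[...,2]>.118)&(L[...,2]<.14);Q=L[m];Q=Q[abs(Q[:,1])>.025]
    if len(Q)>20:print(n,'rim slope dz/dx',np.polyfit(Q[:,0],Q[:,2],1),Q[:,0].min())
```

```text
[0.50228347 0.19344968 0.23315024]
wrist plate top 841 [[-0.0107, -0.0632, 0.1354], [-0.0061, -0.0112, 0.143], [-0.0038, 0.0656, 0.1447]]
wrist rim slope dz/dx [0.06081833 0.13064812] -0.10303485904153843
side plate top 28 [[-0.0069, -0.0593, 0.1357], [-0.0056, 0.0476, 0.1427], [-0.0026, 0.0697, 0.1444]]
side rim slope dz/dx [0.06013319 0.12775531] -0.10057530159647786
```

```bash
python3 -c "
from workcell import bot
print(bot.finish_job())"
```

```text
the job is handed in; nothing more can be done
None
```

The bin is hung on both pegs with the relay and heat sink inside and the gripper clear, leaning about 0.06 rad; I found the peg axes at z ≈ 0.130 m by touch and handed the job in at about 15 s, but the hand-in returned no verdict.

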